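Clip the slide case into the reader and press its start key

TASK

Push the black slide case along the reader's metal tray, in under the sprung clip, until it is fully home against the end stop. Only then press the green key on the keypad until you feel it push back firmly, hold it a moment and let go; do not lean hard on it. Leave the other two keys alone, and do not disturb the things standing around.

Things in the scene. Friction and masses are not known exactly. Their poses are not given: they have to be found in the camera images.
- slide_case: Flat black slide case with a pale label, 34 x 84 x 9 mm, about 20 g, loose, lying on the reader's tray with its long side along the tray. Origin: centre of its underside; y along its 84 mm length, z up. It may be pushed at its near end.
- reader: Slide reader, fixed to the desk: white base 215 mm long (x) and 90 mm wide, with a bare metal tray whose floor is 22 mm above the desk. Origin on the desk below the lane; x runs along the lane away from the robot (towards the stop), z up. The tray is open from x = -130 mm. The end stop is the face of the grey head at x = 50 mm, 32 mm above the tray.
- reader_home (a point): Point on the tray floor where the case's origin lies when it is fully home; 8 mm along x from the reader's origin, axes as the reader's (x towards the stop). The case's near end is then at reader x = -34 mm, short of the guide rails, which stand 7 mm tall and 36.5 mm apart at reader x = 0 to 50 mm, with flared mouths from x = -21 mm.
- clip (a joint): Lift (m) of the steel clip leaf under the grey bridge at reader x = 8 to 44 mm (bridge top 34 mm above the tray): 0 when empty (its gap above the tray is then 7 mm), about 0.002 with the 9 mm case under it. The leaf has a sloping lip; passing it takes a few newtons (at most about 8 N; the lane is slippery); the end stop is a hard rise beyond that.
- keypad: Low grey membrane keypad with a blue plate, fixed to the desk, 76 mm (x) by 156 mm (y), plate 26 mm above the desk. Origin on the desk under its centre; three keys in a row along its y, 45 mm apart.
- key_green (a joint): Green key: its travel downwards, 0 at rest to 0.0015 m at the limit; a stiff spring (6 N per mm) brings it back. It registers at about 4 N (0.7 mm) held for 0.2 s; more than 30 N damages it.
- key_amber (a joint): Orange key: its travel downwards, 0 at rest to 0.0015 m at the limit; a stiff spring (6 N per mm) brings it back
- key_white (a joint): White key: its travel downwards, 0 at rest to 0.0015 m at the limit; a stiff spring (6 N per mm) brings it back
- key_green_top (a point): Centre of the top face of the green key, a 26 mm round membrane key on the keypad, standing 3.6 mm proud of the keypad's plate; its place among the three is not always the same. z up.
- key_amber_top (a point): Centre of the top face of the orange key, a 26 mm round membrane key on the keypad, standing 3.6 mm proud of the keypad's plate; its place among the three is not always the same. 
- key_white_top (a point): Centre of the top face of the white key, a 26 mm round membrane key on the keypad, standing 3.6 mm proud of the keypad's plate; its place among the three is not always the same. 
- mount_bottle: Small brown bottle with a white cap, 26 mm wide, 62 mm tall, a bystander; origin at the centre of its underside, as for all the following
- coverslip_box: Small white box with a blue lid, 30 x 30 x 16 mm, a bystander
- tube_rack: Orange microtube rack, 52 x 90 x 28 mm, a bystander
- dish: Clear shallow dish, 62 mm wide, 14 mm tall, a bystander
- mouse: Black computer mouse, 112 x 62 x 40 mm, a bystander
- marker_black: Black marker pen, 135 x 13 x 13 mm, lying at the back, a bystander
Not all that is in view belongs to the job. Of the things that look like the slide_case, the middle-sized one is meant.

How it is judged:
On the way, in this order (a step that is already met when the one before it is completed fails the run):
1. the slide case is fully home under the clip (x of slide_case in the frame of reader_home above -0.003 m and y of slide_case in the frame of reader_home between -0.003 and 0.003 m and z of slide_case in the frame of reader_home below 0.003 m and angle between the y axis of slide_case and the x axis of reader_home, either way round below 0.06 rad), for 0.2 s.
2. the green key is pressed with at least about 4 N and held (all of step 1 and value of joint key_green above 0.0007 m), for 0.2 s.
At the end, for the whole second after the job is handed in: The case lies flat and at rest under the clip, within 3 mm of the end stop and 3 mm of the lane's middle, straight to 0.06 rad; the green key has been pressed with at least about 4 N for 0.2 s with the case home, and is released (all of step 1 and value of joint key_green below 0.0003 m and linear speed of slide_case below 0.01 m/s); the robot touches nothing.
It fails at once if the green key pressed before the case is home (value of joint key_green above 0.0005 m and x of slide_case in the frame of reader_home below -0.004 m).
It fails at once if the orange or white key pressed (value of joint any of key_amber, key_white above 0.0005 m).
It fails at once if the green key loaded with more than 30 N (contact force between anything else and key_green above 30 N).
It fails at once if a bystander shifted by more than 3 cm (distance of any of mount_bottle, coverslip_box, tube_rack, dish, mouse, marker_black from where it was at the start of the episode above 0.03 m).
It also fails if it takes over 40 s, if anything falls off the work surface, if the arm or the gripper's body presses on something with over 40 N, if the wrist force passes 120 N, or if a joint passes its speed limit or range.

ROBOT

A 7-joint arm with a two-finger parallel gripper is mounted at the origin on a cart in front of the work surface, level with it; the furniture and walls round the work are solid. World frame = base frame: x ahead of the robot, y to its left, z up, the work surface at z = 0. Lengths are in m, angles in rad, forces in N, time in s.
With the tool pointing down it reaches from about 0.35 to 0.9 m from the base axis. Payload 7.2 kg.
Tool frame: the origin (TCP) lies midway between the tips of the shut fingers; the grasp point (between the pads) lies bot.pinch_z behind it (bot.pinch_z is the distance from the TCP to the grasp point, in m); z points along the fingers, y is the direction in which the jaws open and shut (so a half turn about z gives the same grasp; the last joint's range is limited). The gripper opens to 85 mm and grips with 20 to 120 N. Pads are 22 mm wide; open, the fingers measure 114 mm over their backs; the gripper's body (76 mm by 85 mm) begins 54 mm behind the grasp point. The pads swing forward as they close: fully open they stand 13 mm farther back than shut.
Start: joints at [1.242, 0.411, -0.013, 1.596, 0.006, 1.134, -0.082], TCP at [0.161, -0.604, 0.231] pointing down, gripper open.
Joint ranges: [-2.95, 2.95], [-0.29, 1.99], [-1.47, 1.44], [0.14, 2.54], [-1.03, 4.17], [0.13, 1.85], [-2.86, 2.86]. Speed limits (rad/s): [2.39, 2.39, 3.01, 3.01, 3.14, 3.14, 3.14].

INTERFACE

Orientations are given as a 3x3 rotation matrix whose columns are the frame's x, y, z axes.
In Python, from station import bot gives the robot as it stands.
- The arm moves only by the tool send_rows, never from a script. Its argument "rows" is a list of rows, each a list of 2 entries, a list of its own where there are three numbers: the shift along the world's x, y, z in m, then the turn, a rotation vector about the world's x, y, z in degrees. In form: [[[tx, ty, tz], [wx, wy, wz]], ...]. A call has 1 to 12 rows; each row is the pose to reach, as a shift and turn from the pose commanded when the call began; what a row does not reach only later rows make up. A row lasts 1/12 s, in which the tool goes at most 41.7 mm and 7.16 degrees, less where a joint would pass 70% of its speed; a pose out of reach is approached as far as the arm can. A call with a gripper value outside its range is refused whole. "hand" is the closure, from 0 (fully open) to 1 (shut), set as the call begins (left out, the last holds). The fingers move at their own pace and stop on an object; "force" is the grip in N (left out, the last holds). Time passes only in rows, so rows that repeat a pose let the fingers close. It gives the time, the measured TCP pose, the force and the opening at its end, in the units of the state.
- bot.read_state(): the state, without advancing time (a new reading comes with each control period).
- bot.capture(name): name is "scene" or "top" or "wrist"; returns a dict with "color" (480x640x3 uint8, red, green, blue), "camera_matrix" (3x3 intrinsics, pixels), "xyz" and "orientation" of the camera in the world. Camera axes: x right, y down, z forward; pixel columns grow to the right and rows downward; lengths in m; the calibration is good to about 2 mm. A picture is of the moment at which its call begins. There is no depth.
- bot.finish_job(): hands the job in, once; it reports no verdict.
The state is a dict: "t": time; "qpos": joint angles; "dq": joint speeds; "tau": joint torques, N m; "eef_pos": TCP position; "tcp_rot": TCP orientation; "contact_force": force on the tool from outside, world axes, zero at the start; "moment": the same for the moment, N m; "opening": finger opening in m.
Only numpy, scipy, OpenCV 4.12 (cv2) and the standard library are available. Lean on these libraries where they do the work, as an engineer would, in place of code of your own. Each camera call takes 0.05 s, during which the arm holds its last target. There are 200 camera calls.

## Working session

There is one attempt and no reset: what is moved stays moved. The work goes in short steps, Python scripts to look and compute and a tool call to move; the robot and the scene stay as the last step left them, time stands still between calls to the robot, and variables do not carry over. Pictures are saved under pics/ and viewed, about 8 in all and at most 12, crops included, and the job is handed in when it is done.

Besides the shell and the picture viewer there is one more tool, called after "Request:" as a command line: name --argument value ..., lists and objects as JSON in quotes. send_rows: Moves the arm, as the interface text tells. Its arguments: {"type":"object","properties":{"rows":{"type":"array"},"hand":{"type":"number"},"force":{"type":"number"}},"required":["rows"]}

```bash
mkdir -p pics
cat > h.py <<'E'
import numpy as np, cv2
from station import bot
def cap(n,f):
    c=bot.capture(n); cv2.imwrite(f'pics/{f}.png',c['color'][:,:,::-1]); np.savez(f'pics/{f}.npz',**c); return c
def ray(c,u,v,z):
    K=np.array(c['camera_matrix']);R=np.array(c['orientation']);o=np.array(c['xyz'])
    d=R@np.linalg.solve(K,[u,v,1.]); return o+d*(z-o[2])/d[2]
def proj(c,p):
    q=np.array(c['camera_matrix'])@np.array(c['orientation']).T@(np.array(p)-np.array(c['xyz'])); return q[:2]/q[2]
E
python3 - <<'E'
from h import *
for n in("scene","top"):
    c=cap(n,n+"0"); print(n,c['xyz'],np.round(c['orientation'],3).tolist(),c['camera_matrix'].tolist() if hasattr(c['camera_matrix'],'tolist') else c['camera_matrix'])
s=bot.read_state(); print(s['eef_pos'],s['tcp_rot'],s['contact_force'],s['t'],bot.pinch_z)
E
```

```text
scene [-0.13008889  0.85032809  0.63901691] [[-0.812, -0.254, 0.525], [-0.583, 0.386, -0.715], [-0.021, -0.887, -0.462]] [[573.8813797693342, 0.0, 316.37541845862773], [0.0, 573.8813797693342, 237.88220814378062], [0.0, 0.0, 1.0]]
top [ 0.37299045 -0.08506182  1.02986357] [[-0.016, -0.981, 0.192], [-1.0, 0.014, -0.012], [0.009, -0.192, -0.981]] [[472.56960434108345, 0.0, 320.77087939240175], [0.0, 472.56960434108345, 237.4067273707327], [0.0, 0.0, 1.0]]
[ 0.16101703 -0.60342374  0.23053062] [[ 9.66174846e-01  2.57887468e-01 -4.68860517e-04]
 [ 2.57887877e-01 -9.66173851e-01  1.39026210e-03]
 [-9.44695994e-05 -1.46414971e-03 -9.99998924e-01]] [-0.35569023 -0.6606308  -0.14362079] 0.1 0.0187
```

View pics/top0.png

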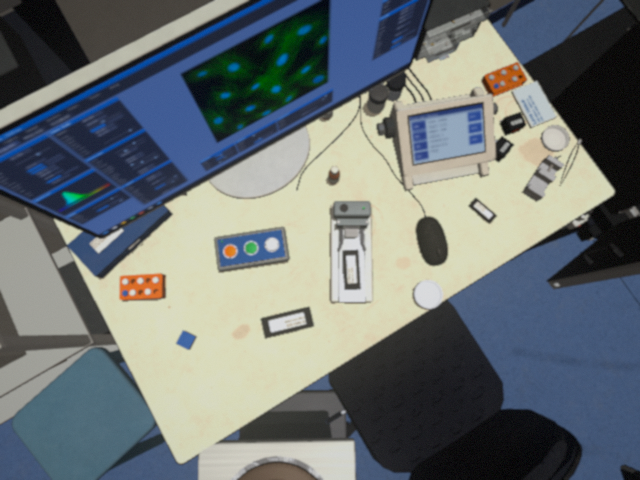

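View pics/scene0.png

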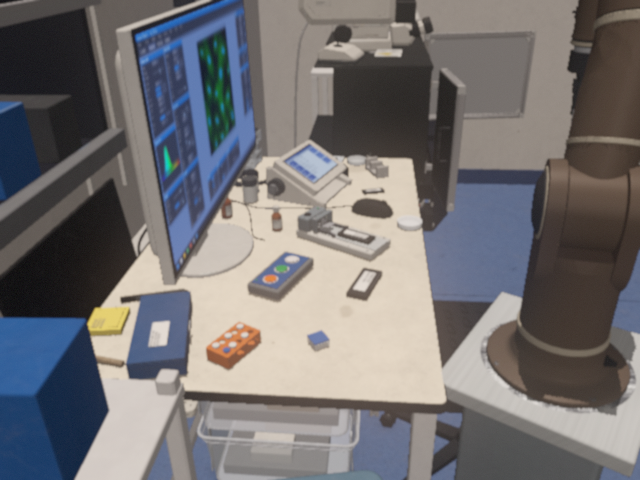

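Top view: look-alikes of the slide case are at (351,269) on the tray, (287,322) on the desk and larger, and (482,210) on the desk and smaller. The middle-sized one is the case on the tray. The green key is the middle one, at about (250,247). I'll check this in one close crop and measure.

Run:
```python
from h import *
c=dict(np.load('pics/top0.npz')); im=c['color'][:,:,::-1].copy()
cr=cv2.resize(im[190:310,205:385],None,fx=4.4,fy=4.4,interpolation=cv2.INTER_CUBIC); cv2.imwrite('pics/crop0.png',cr)
h=cv2.cvtColor(im,cv2.COLOR_BGR2HSV)
for nm,lo,hi in(("green",(45,80,60),(85,255,255)),("orange",(5,140,140),(20,255,255))):
    m=cv2.inRange(h,lo,hi); m[:225]=0;m[275:]=0;m[:,:215]=0;m[:,290:]=0
    M=cv2.moments(m,True);u,v=M['m10']/M['m00'],M['m01']/M['m00'];print(nm,u,v,M['m00'],ray(c,u,v,.0296))
m=cv2.inRange(h,(0,0,0),(179,255,75))
n,l,st,ce=cv2.connectedComponentsWithStats(m)
for i in range(1,n):
    if 60<st[i,4]<3000:
        cs,_=cv2.findContours((l==i).astype('uint8'),0,1); cs=cv2.convexHull(np.vstack(cs))
        z=.031 if 330<ce[i,0]<372 and 250<ce[i,1]<300 else .01
        w=np.array([ray(c,*p[0],z)[:2] for p in cs],'f4'); print(np.round(ce[i]),st[i],cv2.minAreaRect(w)) if 150<ce[i,1]<350 and 200<ce[i,0]<500 else 0
```

```text
green 250.62222222222223 247.5 90.0 [0.54887922 0.05380137 0.0296    ]
orange 229.6547619047619 250.71428571428572 84.0 [0.54253007 0.0985503  0.0296    ]
[431. 241.] [ 417  218   30   47 1057] ((0.5623394846916199, -0.34060758352279663), (0.10526682436466217, 0.05732510983943939), 10.764486312866211)
[307. 317.] [296 309  16  19  84] ((0.3992428481578827, -0.05859650671482086), (0.03637240454554558, 0.02581765688955784), 13.552370071411133)
[272. 328.] [263 317  36  19 109] ((0.38754311203956604, -0.00783388689160347), (0.03709901124238968, 0.06987886130809784), 12.92759895324707)
```

View pics/crop0.png

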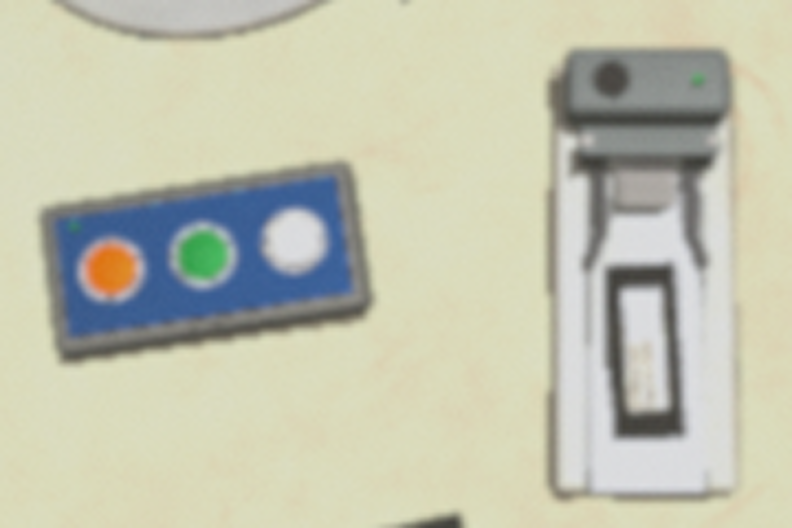

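The crop shows the case on the tray, tilted a little against the lane, with corners at about (608,268), (672,265), (685,434) and (617,438). The clip is ahead of it and the green key is in the middle at (203,255). I'll move above the reader for a close wrist view.

Run:
```python
from h import *
c=dict(np.load('pics/top0.npz'))
for n,u,v,z in [("laneL near",587,490,.022),("laneL far",587,270,.022),("laneR near",708,490,.022),("laneR far",706,275,.022),("c",608,268,.031),("c",672,265,.031),("c",685,434,.031),("c",617,438,.031),("headtop L near",570,122,.054),("headtop R near",728,122,.054)]:
    print(n,ray(c,205+(u+.5)/4.4-.5,190+(v+.5)/4.4-.5,z).round(4))
```

```text
laneL near [ 0.4326 -0.1315  0.022 ]
laneL far [ 0.5399 -0.1339  0.022 ]
laneR near [ 0.4317 -0.1898  0.022 ]
laneR far [ 0.5366 -0.1924  0.022 ]
c [ 0.5393 -0.1437  0.031 ]
c [ 0.5403 -0.175   0.031 ]
c [ 0.458  -0.1787  0.031 ]
c [ 0.4566 -0.146   0.031 ]
headtop L near [ 0.607  -0.1258  0.054 ]
headtop R near [ 0.606  -0.2021  0.054 ]
```

Request:
send_rows --rows '[[[0.025,0.032,0.01],[0,0,-2]],[[0.05,0.064,0.02],[0,0,-4]],[[0.075,0.096,0.03],[0,0,-6]],[[0.1,0.128,0.04],[0,0,-8]],[[0.12,0.16,0.05],[0,0,-10]],[[0.14,0.19,0.05],[0,0,-12]],[[0.16,0.22,0.05],[0,0,-14]],[[0.18,0.25,0.05],[0,0,-15]],[[0.2,0.28,0.05],[0,0,-15]],[[0.22,0.31,0.05],[0,0,-15]],[[0.23,0.34,0.05],[0,0,-15]],[[0.24,0.37,0.05],[0,0,-15]]]' --hand 0.7

```text
t: 1.1
eef_pos: [0.4016, -0.232, 0.281]
tcp_rot: [[1.0, -0.0, -0.0], [-0.0, -1.0, 0.0], [-0.0, -0.0, -1.0]]
contact_force: [1.0, 0.2, -0.9]
opening: 0.0256
```

Request:
send_rows --rows '[[[0.01,0.03,0],[0,0,0]],[[0.02,0.06,0],[0,0,0]],[[0.03,0.07,0],[0,0,0]],[[0.03,0.07,0],[0,0,0]],[[0.03,0.07,0],[0,0,0]]]'

```text
t: 1.52
eef_pos: [0.4311, -0.1635, 0.281]
tcp_rot: [[1.0, 0.001, -0.001], [0.001, -1.0, 0.0], [-0.001, -0.0, -1.0]]
contact_force: [-0.1, -0.4, -0.3]
opening: 0.0257
```

Run:
```python
from h import *
c=cap("wrist","w1");s=bot.read_state();print(s['t'],s['eef_pos'],s['tcp_rot'],s['opening'],s['contact_force'],c['xyz'],np.round(c['orientation'],3).tolist(),c['camera_matrix'][0])
```

```text
1.5667 [ 0.43067983 -0.16445371  0.28101563] [[ 9.99999025e-01 -1.10836800e-03 -8.49687853e-04]
 [-1.10852981e-03 -9.99999368e-01 -1.89992290e-04]
 [-8.49476734e-04  1.90934009e-04 -9.99999621e-01]] 0.025605897696771098 [ 0.34326987 -0.49940962 -0.53502488] [ 0.51286359 -0.16517574  0.42412899] [[0.001, -0.948, -0.317], [-1.0, -0.001, 0.0], [-0.0, 0.317, -0.948]] [374.38546392   0.         322.04764141]
```

View pics/w1.png

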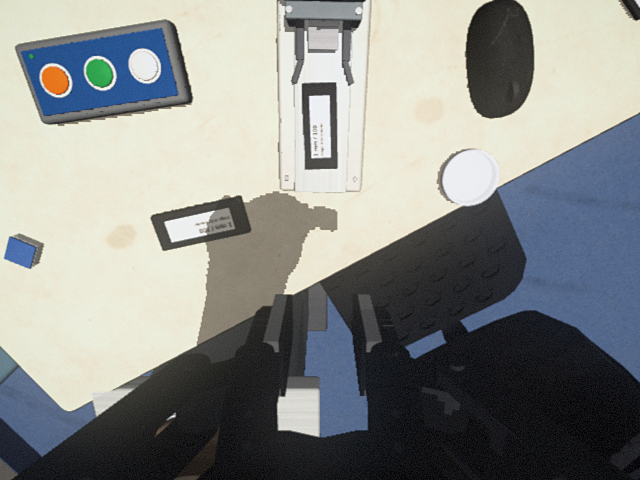

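The wrist view shows the case at about (320,125), with the tray's open end at row 191, the rails at columns 297 and 348, and the green key at (100,73). Next I'll measure these.

```bash
python3 - <<'E'
from h import *
c=dict(np.load('pics/w1.npz')); im=c['color'][:,:,::-1].copy()
h=cv2.cvtColor(im,cv2.COLOR_BGR2HSV);g=cv2.cvtColor(im,cv2.COLOR_BGR2GRAY)
# case
m=(g<90).astype('uint8');m[:78]=0;m[175:]=0;m[:,:299]=0;m[:,342:]=0
n,l,st,ce=cv2.connectedComponentsWithStats(m);i=1+st[1:,4].argmax()
p=np.argwhere(l==i)[:,::-1].astype('f4');r=cv2.minAreaRect(np.array([ray(c,*q,.031)[:2] for q in p],'f4'));print('case',r,cv2.boxPoints(r).round(4).tolist())
# keys
for nm,lo,hi in(("green",(45,80,60),(85,255,255)),("orange",(5,140,140),(20,255,255))):
    k=cv2.inRange(h,lo,hi);k[:50]=0;k[110:]=0;k[:,:30]=0;k[:,180:]=0
    q=np.argwhere(k)[:,::-1].mean(0);print(nm,q,k.sum()/255,ray(c,*q,.0296))
# base edges / lane per row
for v in range(20,190,14):
    print(v,g[v,272:304].tolist(),'|',g[v,340:376].tolist())
E
python3 - <<'E'
import sys;sys.path.insert(0,'.')
from h import *
im=cv2.imread('pics/w1.png')[0:200,265:385]; cv2.imwrite('pics/crop1.png',cv2.resize(im,None,fx=3,fy=3,interpolation=cv2.INTER_CUBIC))
E
```

```text
case ((0.49893561005592346, -0.1625746190547943), (0.08258289843797684, 0.033215541392564774), 1.8921141624450684) [[0.4571000039577484, -0.14730000495910645], [0.45820000767707825, -0.18050000071525574], [0.5407999753952026, -0.1777999997138977], [0.5396999716758728, -0.1446000039577484]]
green [97.23208191 72.23720137] 586.0 [0.54953502 0.05274864 0.0296    ]
orange [54.74864376 79.91862568] 553.0 [0.54262179 0.09545165 0.0296    ]
20 [231, 232, 231, 233, 199, 152, 190, 221, 234, 237, 242, 210, 122, 117, 91, 45, 40, 43, 42, 41, 38, 34, 38, 45, 47, 44, 40, 48, 43, 43, 46, 52] | [93, 87, 71, 58, 52, 53, 58, 63, 60, 54, 59, 62, 56, 56, 60, 62, 58, 64, 64, 57, 69, 176, 240, 239, 235, 236, 234, 230, 209, 173, 192, 234, 230, 229, 230, 231]
34 [232, 235, 232, 235, 208, 160, 186, 217, 233, 235, 236, 235, 237, 235, 234, 235, 236, 237, 236, 237, 239, 232, 167, 102, 87, 102, 104, 106, 110, 108, 107, 100] | [246, 213, 102, 76, 105, 110, 110, 109, 106, 110, 114, 183, 235, 236, 237, 237, 235, 236, 235, 233, 234, 234, 235, 233, 233, 234, 232, 215, 183, 177, 218, 231, 229, 222, 221, 223]
48 [232, 
[... 3100 characters left out ...]
235]
174 [232, 231, 232, 232, 234, 235, 205, 145, 177, 210, 231, 237, 235, 234, 237, 237, 235, 236, 236, 233, 235, 236, 221, 215, 230, 228, 230, 232, 233, 232, 231, 230] | [239, 236, 234, 234, 235, 235, 218, 213, 234, 235, 233, 234, 234, 234, 236, 235, 235, 235, 238, 230, 211, 187, 208, 237, 237, 234, 232, 236, 235, 234, 230, 233, 234, 235, 236, 238]
188 [233, 231, 231, 232, 232, 229, 234, 209, 161, 187, 215, 224, 224, 222, 223, 223, 229, 226, 227, 228, 230, 191, 140, 199, 232, 229, 228, 233, 234, 233, 231, 230] | [234, 234, 232, 236, 234, 221, 216, 233, 234, 234, 237, 232, 234, 236, 235, 235, 237, 235, 232, 217, 188, 209, 235, 236, 234, 232, 230, 229, 226, 229, 231, 235, 235, 236, 235, 236]
```

View pics/crop1.png

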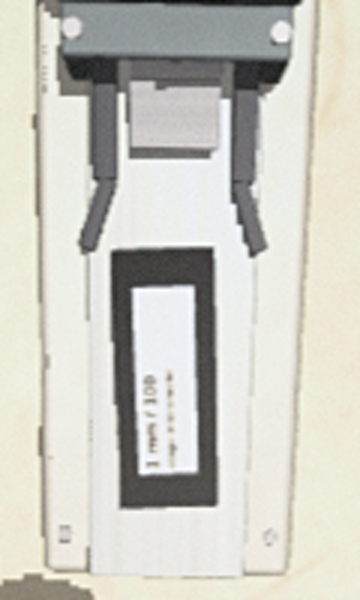

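Run:
```python
from h import *
c=dict(np.load('pics/w1.npz'))
for n,u,v,z in [("lane L",293.8,90,.022),("lane R",349.6,90,.022),("lane L",294.2,174,.022),("lane R",346.7,174,.022),
 ("rail L in top",303.2,34,.029),("rail R in top",342,34,.029),("rail L in",303,48,.029),("rail R in",341.7,48,.029),
 ("base nearL",265+47/3,190,.022),("base nearR",265+288/3,190,.022),("mouthL",265+85/3,83,.022),("mouthR",265+260/3,84,.022)]: print(n,ray(c,u,v,z).round(4))
```

```text
lane L [ 0.5341 -0.1367  0.022 ]
lane R [ 0.5341 -0.1925  0.022 ]
lane L [ 0.4502 -0.1352  0.022 ]
lane R [ 0.4503 -0.1915  0.022 ]
rail L in top [ 0.5828 -0.1472  0.029 ]
rail R in top [ 0.5829 -0.1837  0.029 ]
rail L in [ 0.571  -0.1468  0.029 ]
rail R in [ 0.571  -0.1836  0.029 ]
base nearL [ 0.4329 -0.1201  0.022 ]
base nearR [ 0.433  -0.2074  0.022 ]
mouthL [ 0.5406 -0.1364  0.022 ]
mouthR [ 0.5397 -0.1944  0.022 ]
```

Lane: middle y ≈ -0.1635 at x=0.45 and -0.165 at x=0.57, heading about -0.8°, with the reader's origin at about (0.562,-0.165). The case's near end is at x≈0.457 and should be at 0.528 when home. I'll lower two nearly shut fingers behind it.

Request:
send_rows --rows '[[[0,0.0,-0.03],[0,0,-0.3]],[[0,0.0,-0.07],[0,0,-0.7]],[[0,0.0,-0.11],[0,0,-0.7]],[[0,0.0,-0.15],[0,0,-0.7]],[[0,0.0,-0.19],[0,0,-0.7]],[[0,0.0,-0.22],[0,0,-0.7]],[[0,0.0,-0.24],[0,0,-0.7]],[[0,0.0,-0.25],[0,0,-0.7]],[[0,0,-0.256],[0,0,-0.7]],[[0,0.0,-0.256],[0,0,-0.7]],[[0,0.0,-0.256],[0,0,-0.7]]]' --hand 0.82

```text
t: 2.48
eef_pos: [0.4316, -0.1645, 0.0261]
tcp_rot: [[1.0, -0.014, 0.001], [-0.014, -1.0, -0.001], [0.001, 0.001, -1.0]]
contact_force: [0.1, -0.0, -0.6]
opening: 0.0154
```

Run:
```python
from h import *
c=cap("scene","s1");s=bot.read_state();print(s['t'],s['eef_pos'],s['tcp_rot'][0],s['opening'],s['contact_force'])
w=cap("wrist","w2")['color'][:,:,::-1]
a=cv2.resize(c['color'][190:290,270:420,::-1],(750,500),interpolation=cv2.INTER_CUBIC)
cv2.imwrite('pics/x1.png',np.hstack([cv2.resize(a,(400,267)),cv2.resize(w,(400,267))]))
```

```text
2.5333 [ 0.43196345 -0.16450816  0.02644111] [ 0.99990318 -0.01379376  0.00183448] 0.015176863514484521 [ 0.00763046 -0.28981856  0.65695271]
```

View pics/x1.png

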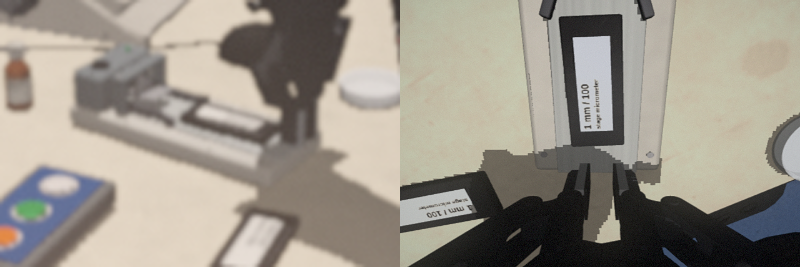

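The fingers stand behind the case, over the lane at the tray's open end. I'll lower them 2 mm and push the first part gently.

Request:
send_rows --rows '[[[0,0,-0.001],[0,0,0]],[[0.004,0.0,-0.002],[0,0,0]],[[0.009,0,-0.002],[0,0,0]],[[0.012,0,-0.002],[0,0,0]],[[0.015,0,-0.002],[0,0,0]],[[0.019,0,-0.002],[0,0,0]],[[0.023,0,-0.002],[0,0,0]],[[0.027,0,-0.002],[0,0,0]],[[0.031,0,-0.002],[0,0,0]],[[0.033,0,-0.002],[0,0,0]],[[0.034,0,-0.002],[0,0,0]],[[0.034,0,-0.002],[0,0,0]]]'

```text
t: 3.58
eef_pos: [0.4653, -0.1638, 0.0232]
tcp_rot: [[1.0, -0.013, -0.0], [-0.013, -1.0, 0.0], [-0.0, -0.0, -1.0]]
contact_force: [0.8, 0.4, -0.3]
opening: 0.0152
```

Run:
```python
from h import *
s=bot.read_state();print(s['t'],s['eef_pos'],s['contact_force'])
w=cap("wrist","w3")['color'][:,:,::-1]
cv2.imwrite('pics/x2.png',w[0:340,150:500])
```

```text
3.5833 [ 0.46532445 -0.16380412  0.02324332] [ 0.7676468   0.36538928 -0.28849575]
```

View pics/x2.png

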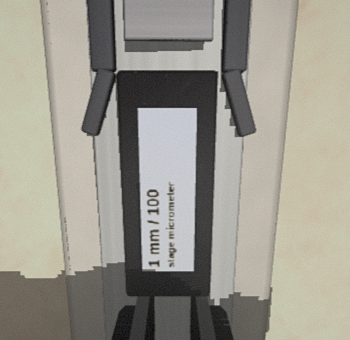

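The case is now square to the lane, with its front end between the rails at crop row 72. I'll push on to just short of the stop.

Request:
send_rows --rows '[[[0.004,0,0],[0,0,0]],[[0.008,0,0],[0,0,0]],[[0.012,0,0],[0,0,0]],[[0.016,-0.0002,0],[0,0,0]],[[0.02,-0.0003,0],[0,0,0]],[[0.024,-0.0003,0],[0,0,0]],[[0.028,-0.0004,0],[0,0,0]],[[0.031,-0.0004,0],[0,0,0]],[[0.034,-0.0005,0],[0,0,0]],[[0.036,-0.0005,0],[0,0,0]],[[0.037,-0.0005,0],[0,0,0]],[[0.037,-0.0005,0],[0,0,0]]]'

```text
t: 4.63
eef_pos: [0.5025, -0.1644, 0.0233]
tcp_rot: [[1.0, -0.013, 0.0], [-0.013, -1.0, 0.0], [0.0, -0.0, -1.0]]
contact_force: [0.6, -0.2, -0.3]
opening: 0.0154
```

Request:
send_rows --rows '[[[0.001,0,0],[0,0,0]],[[0.002,0,0],[0,0,0]],[[0.003,0,0],[0,0,0]],[[0.004,0,0],[0,0,0]],[[0.005,0,0],[0,0,0]],[[0.006,0,0],[0,0,0]],[[0.006,0,0],[0,0,0]]]'

```text
t: 5.22
eef_pos: [0.5084, -0.1643, 0.0233]
tcp_rot: [[1.0, -0.013, 0.0], [-0.013, -1.0, -0.0], [0.0, 0.0, -1.0]]
contact_force: [-0.8, 0.3, -0.4]
opening: 0.0155
```

Request:
send_rows --rows '[[[0.001,0,0],[0,0,0]],[[0.002,0,0],[0,0,0]],[[0.003,0,0],[0,0,0]],[[0.003,0,0],[0,0,0]]]'

```text
t: 5.55
eef_pos: [0.5114, -0.1644, 0.0233]
tcp_rot: [[1.0, -0.013, 0.0], [-0.013, -1.0, -0.0], [0.0, 0.0, -1.0]]
contact_force: [-0.2, -0.4, 0.3]
opening: 0.0154
```

Request:
send_rows --rows '[[[0.001,0,0],[0,0,0]],[[0.002,0,0],[0,0,0]],[[0.002,0,0],[0,0,0]]]'

```text
t: 5.8
eef_pos: [0.5134, -0.1644, 0.0233]
tcp_rot: [[1.0, -0.013, 0.0], [-0.013, -1.0, -0.0], [0.0, 0.0, -1.0]]
contact_force: [-0.5, -0.1, -1.3]
opening: 0.0153
```

Run:
```python
from h import *
s=bot.read_state();print(s['t'],s['eef_pos'],s['contact_force'])
w=cap("wrist","w4")['color'][:,:,::-1]
cv2.imwrite('pics/x3.png',w[0:340,150:500])
```

```text
5.8 [ 0.51341947 -0.16436867  0.02333744] [-0.47358532 -0.11598025 -1.29065351]
```

View pics/x3.png

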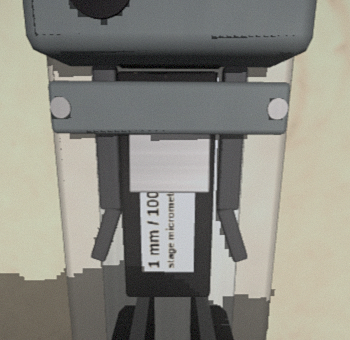

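The case is under the clip and its front shows behind the bridge near the head, at crop row 70. There's no stop force yet, so I'll continue in small steps.

Request:
send_rows --rows '[[[0.001,0,0],[0,0,0]],[[0.0015,0,0],[0,0,0]],[[0.0015,0,0],[0,0,0]]]'

```text
t: 6.1
eef_pos: [0.5148, -0.1644, 0.0233]
tcp_rot: [[1.0, -0.013, 0.0], [-0.013, -1.0, -0.0], [0.0, 0.0, -1.0]]
contact_force: [-0.7, -1.5, -0.4]
opening: 0.0155
```

Request:
send_rows --rows '[[[0.001,0,0],[0,0,0]],[[0.0015,0,0],[0,0,0]],[[0.0015,0,0],[0,0,0]]]'

```text
t: 6.35
eef_pos: [0.5154, -0.1643, 0.0232]
tcp_rot: [[1.0, -0.013, -0.002], [-0.013, -1.0, 0.0], [-0.002, 0.0, -1.0]]
contact_force: [-4.1, 0.2, 2.6]
opening: 0.0156
```

Request:
send_rows --rows '[[[0.0005,0,0],[0,0,0]],[[0.001,0,0],[0,0,0]],[[0.001,0,0],[0,0,0]]]'

```text
t: 6.6
eef_pos: [0.5154, -0.1644, 0.0231]
tcp_rot: [[1.0, -0.013, -0.003], [-0.013, -1.0, 0.0], [-0.003, -0.0, -1.0]]
contact_force: [-8.2, 0.5, 5.8]
opening: 0.0154
```

Request:
send_rows --rows '[[[0.0005,0,0],[0,0,0]],[[0.001,0,0],[0,0,0]],[[0.001,0,0],[0,0,0]]]'

```text
t: 6.85
eef_pos: [0.5155, -0.1644, 0.023]
tcp_rot: [[1.0, -0.014, -0.005], [-0.014, -1.0, 0.0], [-0.005, -0.0, -1.0]]
contact_force: [-9.8, 0.6, 7.8]
opening: 0.0154
```

It stalled at x=0.5155, exactly the predicted home, with the force rising. I'll back off, lift and verify.

Request:
send_rows --rows '[[[-0.003,0,0.001],[0,0,0]],[[-0.012,0,0.002],[0,0,0]],[[-0.025,0,0.004],[0,0,0]],[[-0.035,0,0.02],[0,0,0]],[[-0.04,0,0.05],[0,0,0]],[[-0.04,0,0.085],[0,0,0]],[[-0.04,0,0.12],[0,0,0]],[[-0.04,0,0.145],[0,0,0]],[[-0.04,0,0.15],[0,0,0]],[[-0.04,0,0.15],[0,0,0]],[[-0.04,0,0.15],[0,0,0]]]' --hand 1.0

```text
t: 7.77
eef_pos: [0.478, -0.1645, 0.173]
tcp_rot: [[1.0, -0.013, 0.001], [-0.013, -1.0, -0.0], [0.001, 0.0, -1.0]]
contact_force: [-0.1, -1.0, -0.5]
opening: 0.0004
```

Run:
```python
from h import *
c=cap("wrist","w5"); s=bot.read_state();print(s['t'],s['eef_pos'],s['contact_force'],s['opening'])
im=c['color'][:,:,::-1].copy();h=cv2.cvtColor(im,cv2.COLOR_BGR2HSV)
k=cv2.inRange(h,(45,80,60),(85,255,255));n,l,st,ce=cv2.connectedComponentsWithStats(k)
for i in range(1,n):
    if st[i,4]>300: print('green',ce[i],st[i],ray(c,*ce[i],.0296))
print('home near end px',[proj(c,p) for p in([.528,-.1475,.031],[.5275,-.1815,.031])])
cv2.imwrite('pics/x4.png',im)
```

```text
7.8167 [ 0.4774746  -0.1642746   0.17221062] [ 0.1520913  -0.54985165 -0.3733169 ] 0.00027439337950618776
green [ 26.68972746 131.80398323] [  9 115  36  35 954] [0.54922912 0.05077777 0.0296    ]
home near end px [array([296.33766646, 157.67426716]), array([341.70104951, 157.74505312])]
```

View pics/x4.png

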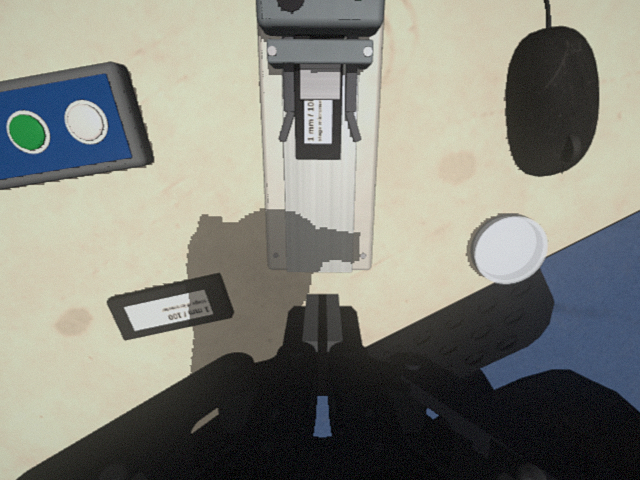

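The case's near end lies at row ~158, columns 296-341, which matches the predicted home (157.7). Green key: about (0.549, 0.052). I'll move above it with the fingers shut.

Request:
send_rows --rows '[[[0.01,0.03,0],[0,0,0]],[[0.02,0.065,0],[0,0,0]],[[0.03,0.1,0],[0,0,0]],[[0.045,0.135,0],[0,0,0]],[[0.06,0.17,0],[0,0,0]],[[0.0715,0.2,0],[0,0,0]],[[0.0715,0.2165,-0.02],[0,0,0]],[[0.0715,0.2165,-0.05],[0,0,0]],[[0.0715,0.2165,-0.08],[0,0,0]],[[0.0715,0.2165,-0.105],[0,0,0]],[[0.0715,0.2165,-0.105],[0,0,0]],[[0.0715,0.2165,-0.105],[0,0,0]]]'

```text
t: 8.82
eef_pos: [0.5478, 0.0522, 0.0661]
tcp_rot: [[1.0, -0.013, -0.005], [-0.013, -1.0, -0.0], [-0.005, 0.0, -1.0]]
contact_force: [0.2, 0.3, 1.1]
opening: 0.0
```

Run:
```python
from h import *
s=bot.read_state();print(s['t'],s['eef_pos'],s['contact_force'],s['opening'])
w=cap("wrist","w6"); a=cv2.resize(w['color'][60:420,140:500,::-1],(400,400))
c=cap("scene","s2"); b=cv2.resize(c['color'][210:310,240:340,::-1],(400,400),interpolation=cv2.INTER_CUBIC)
cv2.imwrite('pics/x5.png',np.hstack([a,b]))
```

```text
8.8167 [0.54778262 0.05219056 0.06608988] [0.19760167 0.349196   1.13235945] 4.7654177592473816e-05
```

View pics/x5.png

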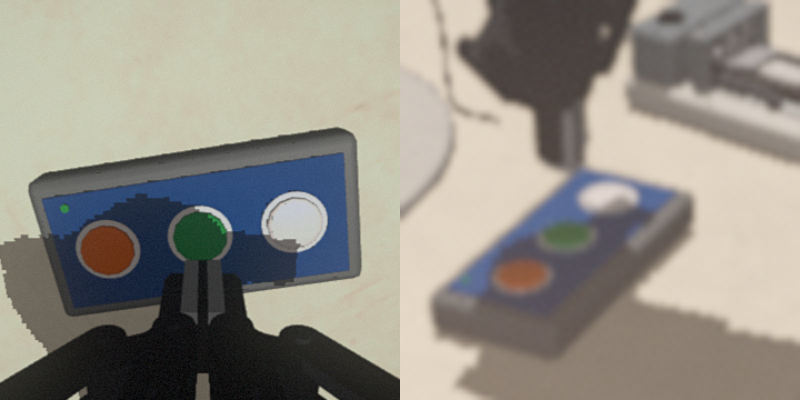

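The shut fingers line up with the green key (left panel, about (203,235)) and are well clear of both neighbours. I'll descend close to it, then press in half-millimetre steps.

Request:
send_rows --rows '[[[0.001,0,-0.012],[0,0,0]],[[0.001,0,-0.022],[0,0,0]],[[0.001,0,-0.029],[0,0,0]],[[0.001,0,-0.032],[0,0,0]],[[0.001,0,-0.032],[0,0,0]],[[0.001,0,-0.032],[0,0,0]]]'

```text
t: 9.42
eef_pos: [0.5506, 0.0522, 0.0362]
tcp_rot: [[1.0, -0.013, -0.0], [-0.013, -1.0, -0.0], [-0.0, 0.0, -1.0]]
contact_force: [0.5, -0.3, -0.8]
opening: -0.0001
```

Request:
send_rows --rows '[[[0,0,-0.0005],[0,0,0]],[[0,0,-0.001],[0,0,0]],[[0,0,-0.0015],[0,0,0]],[[0,0,-0.0015],[0,0,0]]]'

```text
t: 9.75
eef_pos: [0.5508, 0.0521, 0.0349]
tcp_rot: [[1.0, -0.013, 0.0], [-0.013, -1.0, -0.0], [0.0, 0.0, -1.0]]
contact_force: [-0.2, 0.2, -0.6]
opening: -0.0002
```

Request:
send_rows --rows '[[[0,0,-0.0005],[0,0,0]],[[0,0,-0.001],[0,0,0]],[[0,0,-0.001],[0,0,0]]]'

```text
t: 10.0
eef_pos: [0.5506, 0.0521, 0.0338]
tcp_rot: [[1.0, -0.013, -0.0], [-0.013, -1.0, -0.0], [-0.0, 0.0, -1.0]]
contact_force: [-0.3, -0.4, 0.2]
opening: 0.0001
```

Request:
send_rows --rows '[[[0,0,-0.001],[0,0,0]],[[0,0,-0.002],[0,0,0]],[[0,0,-0.003],[0,0,0]],[[0,0,-0.003],[0,0,0]]]'

```text
t: 10.33
eef_pos: [0.5505, 0.0521, 0.0305]
tcp_rot: [[1.0, -0.013, -0.0], [-0.013, -1.0, -0.0], [-0.0, 0.0, -1.0]]
contact_force: [-0.4, -0.1, 0.4]
opening: 0.0002
```

Request:
send_rows --rows '[[[0,0,-0.0005],[0,0,0]],[[0,0,-0.001],[0,0,0]],[[0,0,-0.001],[0,0,0]]]'

```text
t: 10.58
eef_pos: [0.5506, 0.0522, 0.0297]
tcp_rot: [[1.0, -0.013, -0.0], [-0.013, -1.0, -0.0], [-0.0, 0.0, -1.0]]
contact_force: [-0.3, 0.6, 0.2]
opening: 0.0002
```

Request:
send_rows --rows '[[[0,0,-0.0005],[0,0,0]],[[0,0,-0.001],[0,0,0]],[[0,0,-0.001],[0,0,0]]]'

```text
t: 10.83
eef_pos: [0.5507, 0.0521, 0.029]
tcp_rot: [[1.0, -0.013, 0.0], [-0.013, -1.0, -0.0], [0.0, 0.0, -1.0]]
contact_force: [-1.2, -0.3, 3.9]
opening: -0.0002
```

Request:
send_rows --rows '[[[0,0,-0.0005],[0,0,0]],[[0,0,-0.0005],[0,0,0]],[[0,0,-0.0005],[0,0,0]]]'

```text
t: 11.08
eef_pos: [0.5507, 0.0521, 0.0286]
tcp_rot: [[1.0, -0.013, 0.0], [-0.013, -1.0, -0.0], [0.0, 0.0, -1.0]]
contact_force: [-1.6, 0.4, 5.8]
opening: -0.0002
```

Request:
send_rows --rows '[[[0,0,-0.0005],[0,0,0]],[[0,0,-0.001],[0,0,0]],[[0,0,-0.001],[0,0,0]],[[0,0,-0.001],[0,0,0]],[[0,0,-0.001],[0,0,0]]]'

```text
t: 11.5
eef_pos: [0.5507, 0.0521, 0.0281]
tcp_rot: [[1.0, -0.013, 0.0], [-0.013, -1.0, -0.0], [0.0, 0.0, -1.0]]
contact_force: [-2.8, -0.4, 11.7]
opening: -0.0003
```

Request:
send_rows --rows '[[[0,0,-0.0005],[0,0,0]],[[0,0,-0.0005],[0,0,0]],[[0,0,-0.0005],[0,0,0]],[[0,0,-0.0005],[0,0,0]],[[0,0,-0.0005],[0,0,0]]]'

```text
t: 11.92
eef_pos: [0.5507, 0.0522, 0.028]
tcp_rot: [[1.0, -0.013, 0.0], [-0.013, -1.0, -0.001], [0.0, 0.001, -1.0]]
contact_force: [-4.4, -0.6, 16.2]
opening: 0.0001
```

The key pushed back firmly and bottomed out at 16 N, against a limit of 30 N, and was held over 0.4 s. Releasing straight up.

Request:
send_rows --rows '[[[0,0,0.004],[0,0,0]],[[0,0,0.015],[0,0,0]],[[0,0,0.04],[0,0,0]],[[0,0,0.075],[0,0,0]],[[0,0,0.11],[0,0,0]],[[0,0,0.14],[0,0,0]],[[-0.03,-0.02,0.155],[0,0,0]],[[-0.065,-0.04,0.16],[0,0,0]],[[-0.1,-0.06,0.16],[0,0,0]],[[-0.1,-0.06,0.16],[0,0,0]],[[-0.1,-0.06,0.16],[0,0,0]],[[-0.1,-0.06,0.16],[0,0,0]]]'

```text
t: 12.92
eef_pos: [0.4513, -0.0079, 0.1876]
tcp_rot: [[1.0, -0.014, 0.002], [-0.014, -1.0, -0.0], [0.002, 0.0, -1.0]]
contact_force: [0.3, 0.6, -0.0]
opening: -0.0004
```

Run:
```python
from h import *
s=bot.read_state();print(s['t'],s['eef_pos'],s['contact_force'])
c=cap("wrist","w7"); cv2.imwrite('pics/x6.png',c['color'][:,:,::-1])
print([proj(c,p).round(1) for p in([.528,-.1475,.031],[.5275,-.1815,.031])])
```

```text
12.9167 [ 0.4512694  -0.00785489  0.1876314 ] [ 0.27383129  0.56988172 -0.02152776]
[array([501.7, 117.3]), array([546.3, 117.3])]
```

View pics/x6.png

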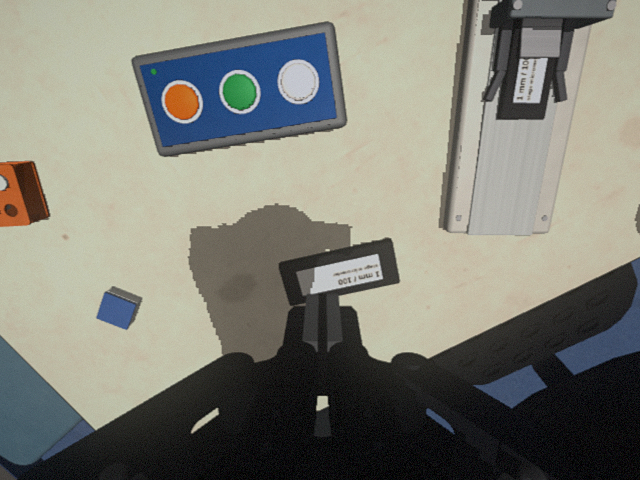

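The case is still home, with its near end at about row 118 and columns 499-547 (predicted 117, 502-546). The green key at (240,91) is free, and the arm is clear of everything.

```bash
python3 -c "
from station import bot
bot.finish_job()"
```

```text
the job is handed in; nothing more can be done
```

The job is handed in, but it gives no verdict, so the result below rests on my own checks.

- **Slide case:** I pushed the middle-sized case along the tray with two nearly shut fingers. It went in under the clip until it stalled at the stop, at TCP x = 0.5155, which is where I had predicted home. The push force rose to about 10 N there. The last wrist picture, taken after the key press, still shows its near end within about 1 to 3 pixels of the predicted home position.
- **Green key:** I then pressed it with shut fingers. The push-back rose over several steps to about 16 N, well under the 30 N limit, and stayed above 5 N for about 0.8 s before I released it.
- **At the end:** The arm was clear with about zero contact force at t ≈ 12.9 s, and the fingers never went near the other two keys. I did not see any bystander moved, but I did not measure their positions afterwards.

The two camera estimates of the green key's place differed by about 3 mm sideways. The press was off-centre by no more than that on a 26 mm key. No check failed.

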